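# Feed two bolts through the hanging chute, head up

### The arm

A 6-joint arm with a two-finger parallel gripper is mounted at the origin on the work surface. World frame = base frame: x ahead of the robot, y to its left, z up, the work surface at z = 0. Lengths are in m, angles in rad, forces in N, time in s.
With the tool pointing down it reaches from about 0.225 to 0.875 m from the base axis. Payload 3.4 kg.
Tool frame: the origin (TCP) lies at the very end of the fingers, on their centre line; the grasp point (between the pads) lies 19 mm behind it; z points along the fingers, y is the line along which they close (so a half turn about z gives the same grasp; the last joint's range is limited). The gripper opens to 85 mm and grips with 20 to 120 N. Pads are 22 mm wide; open, the fingers measure 114 mm over their backs; the gripper's body (76 mm by 85 mm) begins 54 mm behind the grasp point. The pads swing forward as they close: fully open they stand 13 mm farther back than shut.
Start: joints at [1.161, 0.276, 1.505, -0, 1.361, -0.121], TCP at [0.164, 0.551, 0.231] pointing down, gripper open.
Joint ranges: [-2.89, 2.89], [-0.75, 2.08], [0.22, 2.7], [-1.18, 4.32], [0.11, 2.71], [-2.7, 2.7]. Speed limits (rad/s): [2.57, 2.57, 3.14, 3.14, 3.14, 3.14].

### API

Orientations are given as a unit quaternion [w, x, y, z].
In Python, from rig import manip, get_image, camera_info gives the robot as it stands. The module is installed in compiled form; this text tells all that it offers.
- The arm moves only by the shell command python3 -m crank 'ROWS' [FORCE]. ROWS is a JSON object of lists of equal length, an entry for each row: "translation": the shift along the tool's x, y, z in mm, a list of three; "roll": the turn about the tool's z in rad; "fingers": the opening, from 0 (shut) to 1 (fully open). A call has 1 to 8 rows; each row shifts and turns the commanded pose from where the row before left it, along the tool's axes as they then stand; what a row does not reach is not made up. A row lasts 1/10 s, in which the tool goes at most 50 mm and 8.59 degrees, less where a joint would pass 70% of its speed; a pose out of reach is approached as far as the arm can. A call is refused whole if a number of a shift passes 50 or a number of a turn 0.15, either way. A call with a gripper value outside its range is refused whole. The fingers move at their own pace and stop on an object; FORCE is the grip in N (left out, the last holds). Time passes only in rows, so rows that do not move let the fingers close. It gives the time, the measured TCP pose, the force, the opening and the grip force at its end, in the units of the state.
- manip.get_state(): the state, without advancing time (a new reading comes with each control period).
- get_image(name): name is "scene" or "top"; returns the picture (384x512x3 uint8, blue, green, red); there is no depth.
- camera_info(name): a dict with "mtx" (3x3 intrinsics, pixels), "rvec" (rotation vector, rad) and "tvec" (3), from world to camera coordinates, as OpenCV has them. Camera axes: x right, y down, z forward; pixel columns grow to the right and rows downward; lengths in m; the calibration is good to about 2 mm. A picture is of the moment at which its call begins. camera_info takes no time and is no camera call.
- manip.sign_off(): hands the job in; it is judged then, once.
The state is a dict: "clock": time; "qpos": joint angles; "qd": joint speeds; "effort": joint torques, N m; "position": TCP position; "ee_rot": TCP orientation; "contact_force": force on the tool from outside, world axes, zero at the start; "moment": the same for the moment, N m; "width": finger opening in m; "gripper_force": force on a finger pad.
Only numpy, scipy, OpenCV 4.12 (cv2) and the standard library are available. Lean on these libraries where they do the work, as an engineer would, in place of code of your own. Each camera call takes 0.05 s, during which the arm holds its last target. There are 200 camera calls.

### The job

Get the bolts ready for the mill: swing the orange stop bar down across the low end of the sloping chute, then feed in first the blue-headed bolt and after it the red-headed bolt, each into the upper half of the chute so that it slides down to the bottom. Both must end hanging head up in the slot, blue at the stop and red against blue. Leave the yellow-headed bolt and all the other things where they are.

Things in the scene. Friction and masses are not known exactly. Their poses are not given: they have to be found in the camera images.
- rails: fixed chute: two steel rails with an open slot between, 370 mm long, on legs. Origin: mid-slot, level with the rails' top faces, 165 mm above the table. y runs UPHILL along the slot (slope 25 degrees), x level across it, z square to the rail tops. Slot 26 mm wide; outer edges at x +-42 with lips 6 mm high (x 36 to 42); leg tops out to x +-58, below the rail tops. Place and yaw vary
- feed (a point): mid-slot point in the upper half, at y = +80 mm of the rails' frame, level with the rail tops (blue end plate at y = 185). A bolt laid along the slot and let go just above it, either end uphill, drops its shank through the slot, hangs by its head about square to the rails (centre about 26 mm under the rail tops), and slides down by itself; the rails are slippery. Laid across, it jams
- gate (a joint): angle (rad) of the orange stop bar: 0 = shut, lying across the slot; grows as it swings up and back, to 1.65 (square to the rails). Hinge parallel to the rails' y axis at x = -50, y = -155, z = +10 mm of the rails' frame; shut, the bar points from it along the rails' +x. Starts at 1.05 to 1.5, stays where left; about 1 to 2 N at its far half swings it
- gate_push (a point): point on the stop bar's outer (when shut, upper) face, 80 mm from the hinge along the bar and 26 mm square off that line. Bar 105 mm long, 14 mm wide along the slot; shut, it stands 2 to 36 mm above the rail tops, with a small tab reaching down into the slot whose uphill face (y = -133 mm of the rails' frame) stops the first bolt's shank, its axis then at y = -122 mm
- blue_center (a point): aluminium bolt, 100 mm long, 135 to 220 g: round shank 22 mm thick, 76 mm long; blue hex head 40 mm across flats, 24 mm thick. Point: on its axis, half-way along (head from +26 to +50 mm); z axis along the bolt towards the head. Starts lying on the table on its head and shank tip, pointing any way, the axis 17 mm up at this point and rising 7 degrees to the head
- red_center (a point): aluminium bolt, 100 mm long, 135 to 220 g: round shank 22 mm thick, 76 mm long; red hex head 40 mm across flats, 24 mm thick. Point: on its axis, half-way along (head from +26 to +50 mm); z axis along the bolt towards the head. Starts lying on the table on its head and shank tip, pointing any way, the axis 17 mm up at this point and rising 7 degrees to the head
- yellow_center (a point): bystander: the same bolt with a yellow head (same point and axes), not to be moved
- blue: the blue-headed bolt, same point as point blue_center
- red: the red-headed bolt, same point as point red_center
- spraycan_mark (a point): bystander: green spray can standing, 54 mm across, 160 mm tall; point half-way up
- screwdriver_mark (a point): bystander: screwdriver lying, 190 mm long; point near its middle
- wrench_mark (a point): bystander: flat wrench lying, 180 mm long; point near its middle
- offcut_mark (a point): bystander: flat wood offcut 90 x 130 x 18 mm; its centre
- mug_mark (a point): bystander: blue mug, 80 mm across, 90 mm tall; point half-way up
- carton_mark (a point): bystander: small cardboard carton 110 x 80 x 60 mm; its centre

How it is judged:
On the way, in this order (a step that is already met when the one before it is completed fails the run):
1. the stop bar is shut (value of joint gate below 0.1 rad), for 0.2 s.
2. the blue bolt is at the upper half of the chute, in or over its slot (value of joint gate below 0.1 rad and y of blue_center in the frame of rails between 0 and 0.18 m and x of blue_center in the frame of rails between -0.02 and 0.02 m and z of blue_center in the frame of rails between -0.05 and 0.06 m), for 0.02 s.
3. the blue bolt hangs head up at the stop (value of joint gate below 0.1 rad and y of blue_center in the frame of rails between -0.14 and -0.103 m and x of blue_center in the frame of rails between -0.012 and 0.012 m and z of blue_center in the frame of rails between -0.042 and -0.014 m and angle between the z axis of blue_center and the z axis of rails, either way round below 0.3 rad and angle between blue_center's own z axis and vertical below 0.7 rad and linear speed of blue below 0.03 m/s), for 0.2 s.
4. the red bolt is at the upper half of the chute, in or over its slot (value of joint gate below 0.1 rad and y of red_center in the frame of rails between 0 and 0.18 m and x of red_center in the frame of rails between -0.02 and 0.02 m and z of red_center in the frame of rails between -0.05 and 0.06 m), for 0.02 s.
5. the red bolt hangs head up behind the blue one (all of step 3 and y of red_center in the frame of rails between -0.1 and -0.05 m and x of red_center in the frame of rails between -0.012 and 0.012 m and z of red_center in the frame of rails between -0.042 and -0.014 m and angle between the z axis of red_center and the z axis of rails, either way round below 0.3 rad and angle between red_center's own z axis and vertical below 0.7 rad and linear speed of red below 0.03 m/s), for 0.2 s.
At the end, for the whole second after the job is handed in: Stop bar shut (within 0.1 rad); both bolts hang at rest in the slot, head up, within 0.7 rad of plumb and 0.3 of square to the rails, centres at y -140 to -103 mm (blue) and -100 to -50 mm (red) in the rails frame; nothing held; bystanders not moved 30 mm (all of step 5); the robot touches nothing.
It fails at once if the yellow bolt is moved (distance of yellow_center from where it was at the start of the episode above 0.03 m).
It fails at once if another bystander is moved (distance of any of spraycan_mark, screwdriver_mark, wrench_mark, offcut_mark, mug_mark, carton_mark from where it was at the start of the episode above 0.03 m).
It also fails if it takes over 61 s, if anything falls off the work surface, if the arm or the gripper's body presses on something with over 40 N, if the wrist force passes 120 N, or if a joint passes its speed limit or range.

## Working session

There is one attempt and no reset: what is moved stays moved. The work goes in short steps, Python scripts to look and compute and a shell command to move; the robot and the scene stay as the last step left them, time stands still between calls to the robot, and variables do not carry over. Pictures are saved under pics/ and viewed, at most 12 in all, crops included, and the job is handed in when it is done.

```bash
mkdir -p pics; python3 - <<'E'
from rig import manip,get_image,camera_info
import cv2
for n in("scene","top"):
    cv2.imwrite(f"pics/{n}0.png",get_image(n)); c=camera_info(n); print(n,c)
print(manip.get_state())
E
```

```text
scene {'mtx': array([[437.8943    ,   0.        , 266.42030971],
       [  0.        , 437.8943    , 190.32170749],
       [  0.        ,   0.        ,   1.        ]]), 'rvec': array([ 1.75191177,  1.46532673, -0.7574599 ]), 'tvec': array([-0.13373026, -0.1836835 ,  1.72850379])}
top {'mtx': array([[471.09810313,   0.        , 248.64519839],
       [  0.        , 471.09810313, 192.68344416],
       [  0.        ,   0.        ,   1.        ]]), 'rvec': array([ 2.14702275, -2.09621891,  0.18339001]), 'tvec': array([0.01009967, 0.57759661, 1.44476419])}
{'clock': 0.1, 'qpos': array([ 1.16101722e+00,  2.76568915e-01,  1.50604497e+00,  2.76892254e-05,
        1.36068702e+00, -1.21015639e-01]), 'qd': array([-0.00049992, -0.00124839, -0.00362246,  0.00116987,  0.00116482,
        0.00107877]), 'effort': array([ 2.06257835e-03, -4.17701554e+01, -2.46404082e+01, -1.23190157e-04,
        5.82029883e-03, -7.05692997e-06]), 'position': array([0.16355252, 0.55074796, 0.2304897 ]), 'ee_rot': array([-2.37093796e-04,  1.43883439e-01,  9.89594274e-01, -8.20667291e-04]), 'contact_force': array([-0.21158398, -0.42224109,  0.7383001 ]), 'moment': array([ 0.0123013 , -0.02984786, -0.029598  ]), 'gripper_force': 0.0, 'width': 0.08573228503508437}
```

View pics/scene0.png

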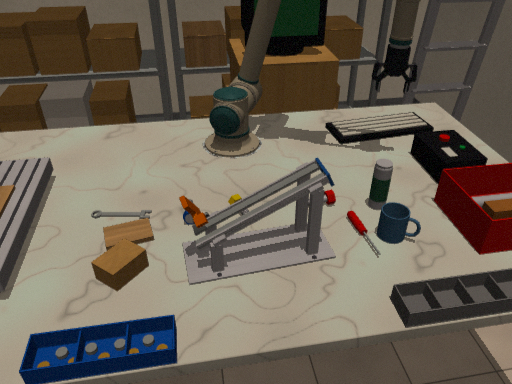

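View pics/top0.png

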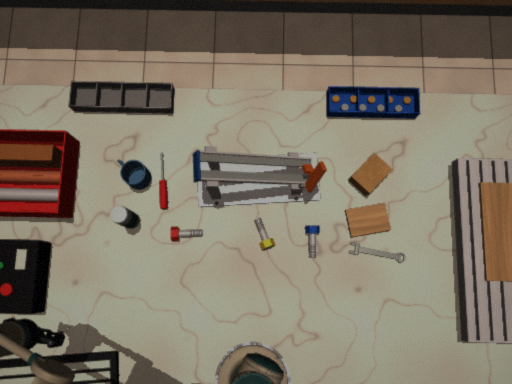

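The scene view shows the chute with its high end (blue plate) at (325,172) and its low end with the orange bar at (193,212). In the top view the chute runs from the plate at (197,165) to the bar at (315,178). The blue bolt is at (312,240) with its head up-image, the red at (186,233) with its head left, and the yellow at (264,233).

```bash
cat > lib.py <<'E'
import numpy as np,cv2
from rig import manip,get_image,camera_info
def cam(n):
    c=camera_info(n);R=cv2.Rodrigues(c["rvec"])[0];return c["mtx"],R,np.ravel(c["tvec"])
def ray(n,uv):
    K,R,t=cam(n);d=R.T@np.linalg.inv(K)@np.array([uv[0],uv[1],1.]);return -R.T@t,d
def onz(n,uv,z):
    o,d=ray(n,uv);return o+d*(z-o[2])/d[2]
def proj(n,p):
    K,R,t=cam(n);q=K@(R@np.asarray(p,float)+t);return q[:2]/q[2]
def tri(a,b):
    (o1,d1),(o2,d2)=ray("scene",a),ray("top",b)
    s=np.linalg.lstsq(np.c_[d1,-d2],o2-o1,rcond=None)[0];p,q=o1+s[0]*d1,o2+s[1]*d2
    return (p+q)/2,np.linalg.norm(p-q)
def masks(im):
    h=cv2.cvtColor(im,cv2.COLOR_BGR2HSV)
    r=lambda a,b,s=130,v=60:cv2.inRange(h,(a,s,v),(b,255,255))
    return dict(blue=r(100,125),red=r(0,5)|r(174,180),yellow=r(22,35),orange=r(6,16,190,110))
def blobs(m,mn=12):
    n,_,st,c=cv2.connectedComponentsWithStats(m)
    return [(c[i].round(1).tolist(),st[i].tolist()) for i in range(1,n) if st[i][4]>=mn]
E
python3 - <<'E'
from lib import *
for n in("scene","top"):
    im=cv2.imread(f"pics/{n}0.png")
    for k,m in masks(im).items(): print(n,k,blobs(m))
t=cv2.imread("pics/top0.png")[140:270,160:340]; cv2.imwrite("pics/tc.png",cv2.resize(t,None,fx=4.4,fy=4.4,interpolation=2))
t=cv2.imread("pics/scene0.png")[150:285,170:350]; cv2.imwrite("pics/sc.png",cv2.resize(t,None,fx=4.4,fy=4.4,interpolation=2))
E
```

```text
scene blue [([321.7, 166.5], [316, 158, 13, 18, 58]), ([184.6, 214.6], [183, 211, 5, 10, 25]), ([101.6, 346.0], [19, 315, 156, 57, 2512]), ([154.5, 364.5], [149, 363, 12, 4, 19]), ([165.2, 362.8], [162, 362, 7, 3, 12]), ([141.3, 366.8], [136, 366, 12, 3, 15]), ([115.4, 370.6], [110, 369, 12, 4, 18]), ([100.6, 372.8], [97, 372, 8, 3, 13]), ([87.8, 374.8], [84, 374, 8, 3, 13]), ([74.8, 376.8], [71, 376, 8, 3, 13]), ([54.8, 379.9], [45, 378, 21, 5, 32]), ([38.2, 382.4], [33, 381, 11, 3, 14])]
scene red [([444.2, 137.2], [439, 134, 11, 8, 67]), ([487.0, 198.1], [441, 163, 71, 91, 2705]), ([329.9, 196.1], [324, 189, 12, 16, 114]), ([437.3, 201.1], [434, 191, 10, 19, 30]), ([356.2, 221.8], [347, 211, 20, 24, 205]), ([449.9, 217.8], [445, 213, 10, 11, 25]), ([458.2, 227.4], [456, 224, 5, 7, 13]), ([464.1, 234.6], [461, 232, 6, 6, 14])]
scene yellow [([234.1, 198.2], [228, 194, 14, 10, 77])]
scene orange [([183.4, 201.6], [180, 196, 8, 12, 61]), ([500.5, 204.7], [486, 199, 26, 13, 222]), ([198.9, 218.4], [193, 212, 13, 14, 120])]
top blue [([370.1, 103.1], [329, 87, 91, 27, 1022]), ([198.1, 163.5], [197, 151, 3, 28, 70]), ([312.1, 229.1], [306, 226, 13, 7, 83])]
top red [([33.1, 181.2], [0, 129, 67, 85, 1803]), ([163.1, 194.7], [160, 180, 8, 29, 200]), ([174.4, 233.6], [171, 227, 8, 14, 104]), ([5.6, 289.0], [0, 283, 13, 13, 133])]
top yellow [([267.1, 242.8], [262, 239, 11, 9, 70])]
top orange [([322.2, 165.7], [320, 162, 6, 8, 26]), ([308.3, 167.8], [304, 165, 10, 7, 48])]
```

View pics/tc.png

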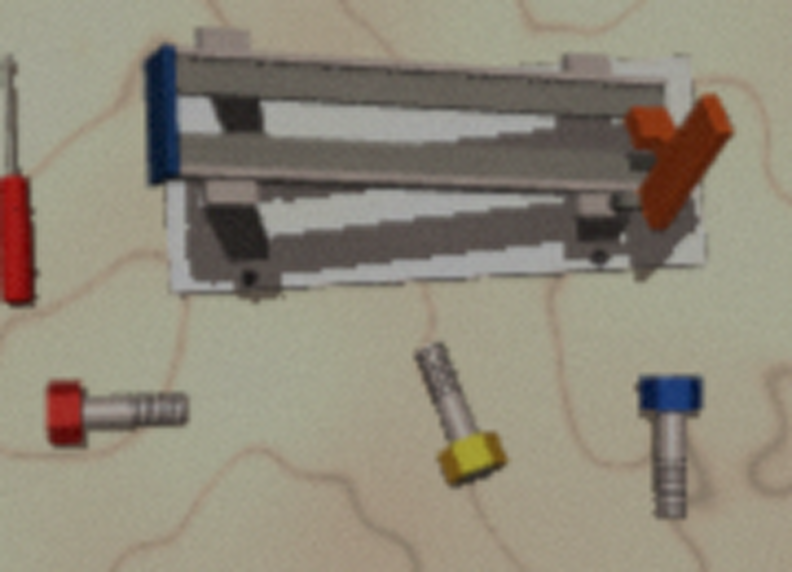

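View pics/sc.png

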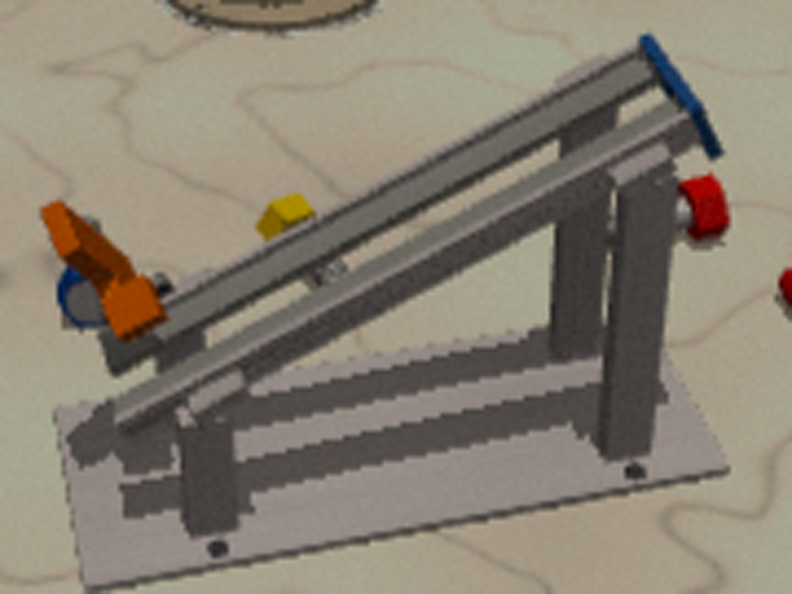

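The crops confirm the layout. In top pixels the slot centre runs from (201,166) at the plate to about (311,170) at the low end. The bolt shank tips are at (312,257) for blue and (202.5,233) for red.

```bash
cat >> lib.py <<'E'
S,C=np.sin(np.radians(25)),np.cos(np.radians(25))
def rails():
    r=np.load("rails.npz");return r["R"],r["t"]
def W(p):
    R,t=rails();return t+R@np.array(p)/1000
def togo(p,phi=None):
    """shift in tool axes (mm) from measured TCP to world p, and roll for finger line angle phi (deg)"""
    s=manip.get_state();w,x,y,z=s["ee_rot"]
    from scipy.spatial.transform import Rotation as Ro
    R=Ro.from_quat([x,y,z,w]).as_matrix();a=np.degrees(np.arctan2(R[1,1],R[0,1]))
    print("TCP",s["position"].round(4),"phi",a.round(1),"shift",(R.T@(np.array(p)-s["position"])*1000).round(1),
     "" if phi is None else ("roll",np.radians((a-phi+90)%180-90).round(3)),"F",s["contact_force"].round(1),"w",round(s["width"],4),"gf",round(s["gripper_force"],1),"t",s["clock"])
E
python3 - <<'E'
from lib import *
a=onz("top",(200.9,165.7),.165+.183*S);b=onz("top",(311.1,170.3),.165-.185*S)
print("ends",a,b,"len",np.linalg.norm((a-b)[:2])," expect",.368*C)
u=(a-b)[:2]/np.linalg.norm((a-b)[:2]);print("yaw dir deg",np.degrees(np.arctan2(u[1],u[0])))
m=(a[:2]+b[:2])/2+u*.001*C
y=np.array([u[0]*C,u[1]*C,S]);x=np.array([u[1],-u[0],0]);z=np.cross(x,y)
np.savez("rails.npz",R=np.c_[x,y,z],t=np.array([*m,.165]));print("origin",m,"z",z)
for n,p in dict(plate=(0,188,10),lowL=(-42,-185,6),lowR=(42,-185,6),hiR=(42,185,6),hiL=(-42,185,6)).items(): print(n,proj("top",W(p)).round(1),proj("scene",W(p)).round(1))
for g in(1.05,1.2,1.35,1.5):
    e=lambda l,h:(-50+l*np.cos(g)-h*np.sin(g),-155,10+l*np.sin(g)+h*np.cos(g))
    print("gate",g,"far outer/inner",[proj(n,W(e(105,h))).round(1).tolist() for h in(26,-8) for n in("top","scene")])
for k,h,t in(("blue",(312.1,229.3),(312.3,257)),("red",(174.4,233.6),(202.5,233))):
    H=onz("top",h,.022);T=onz("top",t,.012);d=(H-T)[:2];print(k,H,T,"len",np.linalg.norm(d),"exp .088 dir",np.degrees(np.arctan2(d[1],d[0])),"ctr",T[:2]+d/np.linalg.norm(d)*.05,"head scene",proj("scene",H).round(1))
print("yellow",onz("top",(267.1,242.8),.022),"feed",W((0,80,0)))
E
```

```text
ends [0.6160553  0.15727948 0.24233914] [ 0.64668062 -0.17013527  0.08681562] len 0.3288439274430472  expect 0.3335212656294872
yaw dir deg 95.34371498258592
origin [ 0.63128356 -0.00552552] z [ 0.03935855 -0.42078153  0.90630779]
plate [199.5 164.8] [320.7 165.9]
lowL [314.1 183. ] [191.3 227. ]
lowR [311.6 156.8] [195.9 247.7]
hiR [199.3 150.7] [326.4 176.3]
hiL [200.8 179.9] [314.2 159.4]
gate 1.05 far outer/inner [[324.8, 167.4], [181.0, 198.8], [320.6, 159.0], [186.1, 210.4]]
gate 1.2 far outer/inner [[326.0, 172.5], [179.6, 194.3], [322.5, 162.9], [183.7, 205.0]]
gate 1.35 far outer/inner [[326.7, 178.0], [178.7, 190.5], [324.1, 167.3], [181.8, 200.0]]
gate 1.5 far outer/inner [[326.9, 183.6], [178.2, 187.4], [325.3, 172.2], [180.3, 195.5]]
blue [ 0.46859706 -0.18140548  0.022     ] [ 0.38126513 -0.18331327  0.012     ] len 0.08735276047222644 exp .088 dir 1.2514429344052032 ctr [ 0.43125321 -0.18222126] head scene [190.6 216.6]
red [0.44432001 0.25838318 0.022     ] [0.44933302 0.16964212 0.012     ] len 0.08888253918270744 exp .088 dir 93.23321922329333 ctr [0.446513   0.21956253] head scene [329.5 197.5]
yellow [ 0.42211242 -0.03840763  0.022     ] feed [0.62453118 0.06666399 0.19880946]
```

```bash
python3 - <<'E'
from lib import *
r=np.load("rails.npz");np.savez("rails.npz",R=r["R"],t=r["t"]+[-.003,0,0])
e=lambda g,l,h:W((-50+l*np.cos(g)-h*np.sin(g),-155,10+l*np.sin(g)+h*np.cos(g)))
for g in(1.1,.9,.7,.5,.3,.15,0): print(g,"push",(e(g,80,26)*1000).round(),"far",(e(g,105,26)*1000).round(),)
togo(e(1.1,80,26),90)
print(manip.get_state()["qpos"])
E
```

```text
1.1 push [ 608. -188.  184.] far [ 620. -196.  204.]
0.9 push [ 624. -185.  180.] far [ 641. -191.  198.]
0.7 push [ 639. -180.  173.] far [ 659. -185.  188.]
0.5 push [ 652. -175.  164.] far [ 674. -178.  175.]
0.3 push [ 662. -168.  152.] far [ 686. -169.  159.]
0.15 push [ 668. -163.  143.] far [ 693. -162.  146.]
0 push [ 673. -158.  132.] far [ 698. -155.  132.]
TCP [0.1636 0.5507 0.2305] phi 73.5 shift [-636.7 -581.4   47.5] ('roll', np.float64(-0.289)) F [-0.2 -0.4  0.7] w 0.0857 gf 0.0 t 0.1
[ 1.16101722e+00  2.76568915e-01  1.50604497e+00  2.76892254e-05
  1.36068702e+00 -1.21015639e-01]
```

```bash
python3 -m crank '{"translation":[[0,0,0],[0,0,0],[-22,-43,2],[-22,-43,2],[-22,-43,2],[-22,-43,2],[-22,-43,2],[-22,-43,2]],"roll":[-0.145,-0.144,0,0,0,0,0,0],"fingers":[0,0,0,0,0,0,0,0]}' 40
python3 -m crank '{"translation":[[-22,-43,2],[-22,-43,2],[-22,-43,2],[-22,-43,2],[-22,-43,2],[-22,-43,2],[-22,-43,2],[-22,-43,2]],"roll":[0,0,0,0,0,0,0,0],"fingers":[0,0,0,0,0,0,0,0]}'
python3 -m crank '{"translation":[[-22,-43,2],[-22,-43,2],[-22,-43,2],[0,0,0]],"roll":[0,0,0,0],"fingers":[0,0,0,0]}'
python3 - <<'E'
from lib import *
togo([.55,-.19,.19],90)
E
```

```text
clock: 0.9
position: [0.296, 0.2914, 0.219]
ee_rot: [0.0, -0.0, 1.0, -0.0]
contact_force: [0.1, 0.3, -0.2]
width: 0.0001
gripper_force: 0.0
clock: 1.7
position: [0.4722, -0.0526, 0.203]
ee_rot: [-0.0, 0.0, 1.0, 0.0]
contact_force: [0.7, 1.4, 0.3]
width: 0.0002
gripper_force: 0.0
clock: 2.1
position: [0.5405, -0.1855, 0.196]
ee_rot: [0.001, 0.002, 1.0, -0.001]
contact_force: [-1.5, -0.2, -0.3]
width: -0.0002
gripper_force: 0.0
TCP [ 0.5405 -0.1855  0.196 ] phi 89.8 shift [-9.5 -4.4  6. ] ('roll', np.float64(-0.004)) F [-1.5 -0.2 -0.3] w -0.0002 gf 0.0 t 2.1
```

```bash
python3 -m crank '{"translation":[[-40,-1,12],[-25,0,3],[-25,3,5],[-18,6,10],[-12,7,12],[-8,7,11],[-5,6,11],[0,0,2]],"roll":[0,0,0,0,0,0,0,0],"fingers":[0,0,0,0,0,0,0,0]}'
python3 - <<'E'
from lib import *
togo([.673,-.158,.132],90)
im=get_image("scene");cv2.imwrite("pics/s1.png",im);t=get_image("top")
print(blobs(masks(im)["orange"]),blobs(masks(t)["orange"]))
a=np.hstack([im[170:270,150:250],t[130:230,270:370]]);cv2.imwrite("pics/g1.png",cv2.resize(a,None,fx=4,fy=4,interpolation=2))
E
```

```text
clock: 2.9
position: [0.6705, -0.152, 0.1341]
ee_rot: [0.0, -0.001, 1.0, -0.002]
contact_force: [-5.7, -1.1, 17.7]
width: -0.0002
gripper_force: 9.0
TCP [ 0.6705 -0.152   0.1341] phi 90.1 shift [-2.5 -6.   2.1] ('roll', np.float64(0.002)) F [-5.7 -1.1 17.7] w -0.0002 gf 9.0 t 2.9
[([500.5, 204.6], [486, 199, 26, 13, 221]), ([200.9, 234.9], [199, 233, 5, 5, 16])] []
```

View pics/g1.png

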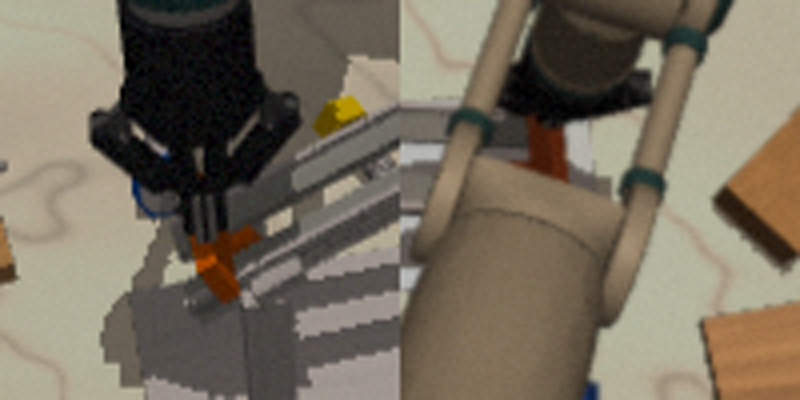

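The left view shows the bar lying across the rails under the fingers, with about 18 N on the tip, so it is on its stop. Next is the blue bolt.

```bash
python3 -m crank '{"translation":[[0,0,-40],[0,0,-40],[25,-5,-10],[45,-5,0],[45,-5,0],[45,-5,0],[45,-5,0],[30,-5,0]],"roll":[0,0,0,0,0,0,0,0],"fingers":[0,0,0.3,1,1,1,1,1]}'
python3 - <<'E'
from lib import *
togo([.436,-.182,.04],91)
im=get_image("scene");t=get_image("top")
print(blobs(masks(im)["orange"]),blobs(masks(t)["orange"]))
for g in(0,.1,.2): print([proj(n,W((-50+105*np.cos(g)-26*np.sin(g),-155,10+105*np.sin(g)+26*np.cos(g)))).round(1) for n in("scene","top")])
a=np.hstack([im[170:270,150:250],t[130:230,270:370]]);cv2.imwrite("pics/g2.png",cv2.resize(a,None,fx=4,fy=4,interpolation=2))
E
```

```text
clock: 3.8
position: [0.432, -0.1804, 0.2206]
ee_rot: [-0.001, -0.0, 1.0, 0.0]
contact_force: [0.4, 0.2, 0.1]
width: 0.0849
gripper_force: 0.0
TCP [ 0.432  -0.1804  0.2206] phi 90.0 shift [ -4.4  -1.8 180.6] ('roll', np.float64(-0.017)) F [0.4 0.2 0.1] w 0.0849 gf 0.0 t 3.8
[([500.3, 204.6], [486, 199, 26, 13, 218]), ([198.7, 224.2], [194, 211, 10, 27, 132]), ([209.8, 228.8], [206, 226, 8, 6, 25])] [([308.6, 167.1], [306, 152, 6, 32, 108]), ([299.0, 172.0], [297, 171, 5, 3, 15])]
[array([201.2, 237.1]), array([308.1, 150.6])]
[array([198.9, 233.7]), array([310. , 150.6])]
[array([196.7, 230. ]), array([311.9, 151.1])]
```

View pics/g2.png

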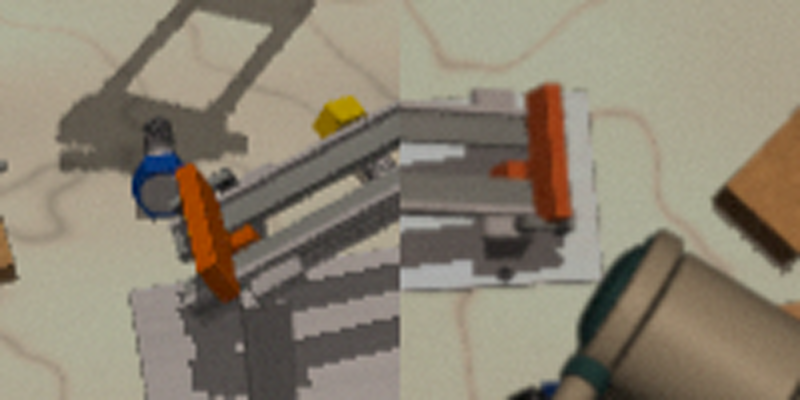

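The bar lies flat across the slot with its far end where the model puts it for 0 rad. I descend on the blue bolt.

```bash
python3 -m crank '{"translation":[[-4,-2,46],[0,0,46],[0,0,46],[0,0,44],[0,0,25],[0,0,8],[0,0,0]],"roll":[-0.017,0,0,0,0,0,0],"fingers":[1,1,1,1,1,1,1]}' 60
python3 -m crank '{"translation":[[0,0,0],[0,0,0],[0,0,0],[0,0,0],[0,0,0],[0,0,0]],"roll":[0,0,0,0,0,0],"fingers":[0,0,0,0,0,0]}' 60
python3 -m crank '{"translation":[[0,0,-20],[0,0,-40],[0,0,-40],[0,0,-40],[0,0,-40],[0,0,-40],[0,0,-40],[0,0,0]],"roll":[0,0,0,0,0,0,0,0],"fingers":[0,0,0,0,0,0,0,0]}'
python3 - <<'E'
from lib import *
togo(W((0,80,0)),5.3)
im=get_image("scene");t=get_image("top")
a=np.hstack([im[70:230,120:280],t[160:320,240:400]]);cv2.imwrite("pics/b1.png",cv2.resize(a,None,fx=2.5,fy=2.5,interpolation=2))
E
```

```text
clock: 4.6
position: [0.4398, -0.1831, 0.0053]
ee_rot: [-0.001, -0.009, 1.0, 0.001]
contact_force: [-0.3, -0.5, 0.0]
width: 0.0853
gripper_force: 0.0
clock: 5.2
position: [0.4404, -0.1841, 0.0072]
ee_rot: [0.001, -0.009, 1.0, -0.0]
contact_force: [-1.0, 0.4, 5.5]
width: 0.0199
gripper_force: 58.4
clock: 6.0
position: [0.4425, -0.1853, 0.2719]
ee_rot: [0.005, -0.009, 1.0, -0.003]
contact_force: [0.5, -1.5, -1.9]
width: 0.0201
gripper_force: 59.4
TCP [ 0.4425 -0.1853  0.2719] phi 91.0 shift [-182.5  249.3   73.4] ('roll', np.float64(1.495)) F [ 0.5 -1.5 -1.9] w 0.0201 gf 59.4 t 6.0
```

View pics/b1.png

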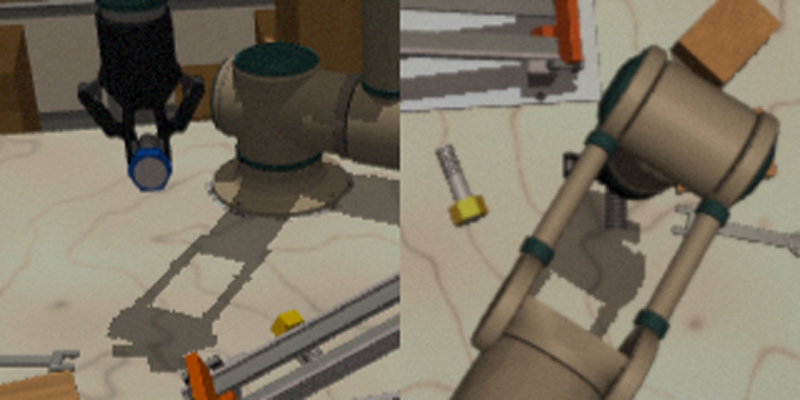

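The blue bolt is held between the pads, head towards +x. I turn it so the head points downhill.

```bash
python3 -m crank '{"translation":[[0,0,0],[0,0,0],[0,0,0],[0,0,0],[0,0,0],[0,0,0],[0,0,0],[0,0,0]],"roll":[0.15,0.15,0.15,0.15,0.15,0.15,0.15,0.15],"fingers":[0,0,0,0,0,0,0,0]}'
python3 -m crank '{"translation":[[0,0,0],[0,0,0],[0,0,0]],"roll":[0.15,0.145,0],"fingers":[0,0,0]}'
python3 - <<'E'
from lib import *
togo(W((0,78,0))+[0,0,.045],5.3)
E
```

```text
clock: 6.9
position: [0.4385, -0.1829, 0.2636]
ee_rot: [-0.003, 0.56, 0.828, -0.0]
contact_force: [-0.3, -0.6, -1.1]
width: 0.0196
gripper_force: 59.3
clock: 7.2
position: [0.4386, -0.183, 0.2639]
ee_rot: [-0.002, 0.673, 0.739, -0.0]
contact_force: [0.2, 0.4, -1.8]
width: 0.0199
gripper_force: 59.3
TCP [ 0.4386 -0.183   0.2639] phi 5.3 shift [229.7 205.4  20.8] ('roll', np.float64(0.001)) F [ 0.2  0.4 -1.8] w 0.0199 gf 59.3 t 7.2
```

```bash
python3 -m crank '{"translation":[[33,29,-2],[33,29,-2],[33,29,0],[33,29,0],[33,29,4],[33,29,8],[32,31,12],[0,0,0]],"roll":[0,0,0,0,0,0,0,0],"fingers":[0,0,0,0,0,0,0,0]}'
python3 - <<'E'
from lib import *
togo(W((0,78,0))+[0,0,.022],5.3)
im=get_image("scene");t=get_image("top")
a=np.hstack([im[100:260,180:340],t[100:260,170:330]]);cv2.imwrite("pics/f1.png",cv2.resize(a,None,fx=2.5,fy=2.5,interpolation=2))
B=masks(im)["blue"];print(blobs(B[:240]))
p=manip.get_state()["position"]; h=p+[0,0,.011]+ rails()[0]@np.array([0,-1,0])*[1,1,0]*.03
print("head pred",proj("scene",h+[0,0,.003]),"hinge axis line pts scene",[proj("scene",W((0,y,0))).round(1).tolist() for y in(20,80,140)])
E
```

```text
clock: 8.0
position: [0.6239, 0.069, 0.2416]
ee_rot: [-0.003, 0.671, 0.742, -0.0]
contact_force: [-1.2, -0.3, -1.8]
width: 0.0197
gripper_force: 59.4
TCP [0.6239 0.069  0.2416] phi 5.8 shift [-4.  -2.5 21.6] ('roll', np.float64(0.008)) F [-1.2 -0.3 -1.8] w 0.0197 gf 59.4 t 8.0
[([321.7, 166.5], [316, 158, 13, 18, 58]), ([276.9, 169.3], [271, 162, 12, 15, 134])]
head pred [274.27084767 170.57641265] hinge axis line pts scene [[264.1, 199.7], [284.6, 188.4], [305.1, 177.2]]
```

View pics/f1.png

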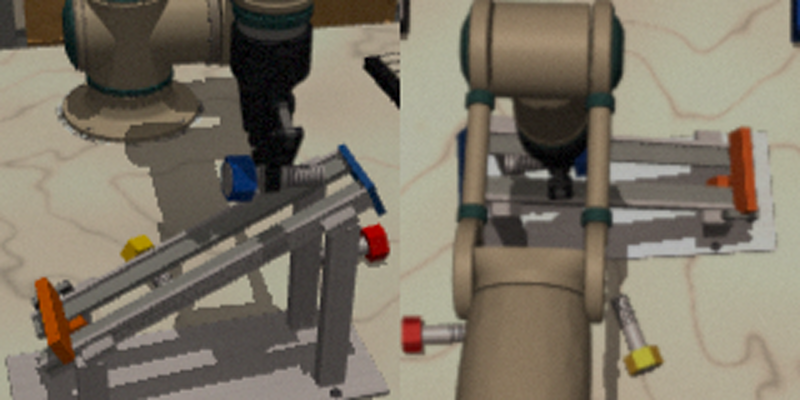

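The blue head is at (277,169) in the scene view, over the chute and pointing downhill. In the top view the shank tip is at (216,164). I check the slot's lateral position at sub-pixel level against the first picture.

```bash
python3 - <<'E'
from lib import *
g=cv2.cvtColor(cv2.imread("pics/top0.png"),cv2.COLOR_BGR2GRAY)
for u in(225,245,265,285):
    print(u,g[148:192,u].tolist())
    # predicted rows for frame x values at this column
    ys=np.linspace(-180,180,361)
    out=[]
    for x,z in((42,6),(36,6),(13,0),(-13,0),(-36,6),(-42,6)):
        P=np.array([proj("top",W((x,y,z))) for y in ys]);i=abs(P[:,0]-u).argmin();out.append((P[i,1]-148).round(1))
    print("pred idx",out)
E
```

```text
225 [153, 154, 153, 151, 135, 119, 76, 85, 98, 97, 98, 100, 96, 92, 75, 146, 161, 163, 163, 162, 160, 165, 157, 115, 97, 93, 93, 95, 96, 98, 112, 125, 88, 57, 60, 76, 76, 90, 146, 161, 160, 162, 163, 161]
pred idx [np.float64(5.1), np.float64(7.1), np.float64(15.4), np.float64(24.2), np.float64(31.5), np.float64(33.6)]
245 [142, 150, 149, 152, 151, 137, 124, 82, 87, 97, 98, 100, 96, 96, 96, 78, 143, 162, 163, 163, 164, 163, 162, 160, 114, 98, 94, 94, 95, 97, 101, 117, 120, 74, 64, 143, 161, 163, 161, 163, 165, 162, 151, 104]Traceback (most recent call last):
  File "<stdin>", line 9, in <module>
  File "lib.py", line 10, in proj
    K,R,t=cam(n);q=K@(R@np.asarray(p,float)+t);return q[:2]/q[2]
          ~~~^^^
  File "lib.py", line 4, in cam
    c=camera_info(n);R=cv2.Rodrigues(c["rvec"])[0];return c["mtx"],R,np.ravel(c["tvec"])
ValueError: time passes only in moves, steps and waits
```

```bash
sed -i 's/^def cam(n):/import functools\n@functools.lru_cache(None)\ndef cam(n):/' lib.py; python3 - <<'E'
from lib import *
r=np.load("rails.npz");np.savez("rails.npz",R=r["R"],t=r["t"]+[.003,0,0])
g=cv2.cvtColor(cv2.imread("pics/top0.png"),cv2.COLOR_BGR2GRAY)
ys=np.linspace(-180,180,361)
for u in(225,265,285):
    out=[]
    for x,z in((42,6),(36,6),(13,0),(-13,0),(-36,6),(-42,6)):
        P=np.array([proj("top",W((x,y,z))) for y in ys]);i=abs(P[:,0]-u).argmin();out.append(float((P[i,1]-148).round(1)))
    print(u,"pred",out); print(g[148:192,u].tolist())
f=cv2.cvtColor(cv2.imread("pics/f1.png"),cv2.COLOR_BGR2GRAY)[:,400:]
f=cv2.resize(f,(160,160),interpolation=cv2.INTER_AREA)
for u in(210,212,214,216): print(u,f[48:80,u-170].tolist())
u=rails()[0][:,1]*[1,1,0];u/=np.linalg.norm(u)
for s in(.03,.045,.059): 
    p=np.array([.6239,.069,.2416+.011-s*.12])+u*s;print("bolt axis",s,proj("top",p)-[0,148])
togo(W((0,78,0))+[0,0,.022],5.3)
E
```

```text
225 pred [4.1, 6.1, 14.4, 23.2, 30.5, 32.6]
[153, 154, 153, 151, 135, 119, 76, 85, 98, 97, 98, 100, 96, 92, 75, 146, 161, 163, 163, 162, 160, 165, 157, 115, 97, 93, 93, 95, 96, 98, 112, 125, 88, 57, 60, 76, 76, 90, 146, 161, 160, 162, 163, 161]
265 pred [6.2, 8.2, 16.2, 24.6, 31.7, 33.6]
[161, 160, 161, 163, 158, 160, 149, 127, 93, 92, 93, 96, 97, 95, 97, 92, 77, 120, 158, 161, 161, 162, 159, 108, 85, 92, 97, 96, 95, 95, 96, 98, 123, 124, 68, 80, 146, 160, 162, 158, 108, 84, 83, 82]
285 pred [7.3, 9.2, 17.0, 25.3, 32.2, 34.2]
[158, 159, 156, 159, 161, 162, 147, 153, 136, 107, 83, 89, 96, 94, 93, 98, 92, 85, 117, 148, 151, 105, 84, 80, 81, 85, 94, 95, 99, 93, 92, 98, 107, 123, 104, 73, 117, 149, 105, 82, 80, 80, 79, 81]
210 [137, 139, 138, 142, 132, 90, 93, 102, 104, 105, 105, 106, 98, 72, 46, 40, 40, 44, 49, 64, 90, 111, 109, 105, 102, 103, 103, 104, 109, 118, 133, 119]
212 [138, 138, 137, 141, 133, 90, 92, 99, 104, 105, 105, 105, 99, 91, 99, 113, 122, 117, 90, 70, 58, 56, 78, 98, 104, 105, 105, 106, 105, 114, 133, 129]
214 [134, 139, 138, 139, 131, 98, 96, 101, 102, 104, 106, 103, 100, 94, 108, 122, 139, 140, 117, 90, 60, 47, 66, 76, 94, 90, 76, 69, 66, 68, 80, 80]
216 [71, 74, 79, 89, 92, 78, 88, 95, 104, 108, 103, 102, 101, 97, 96, 98, 89, 81, 69, 57, 44, 41, 59, 63, 58, 54, 53, 54, 56, 56, 69, 72]
bolt axis 0.03 [221.64183708  15.83555276]
bolt axis 0.045 [216.32058594  16.3590718 ]
bolt axis 0.059 [211.36642544  16.84647547]
TCP [0.6219 0.0651 0.2436] phi 5.6 shift [-0.5  2.9 23.6] ('roll', np.float64(0.005)) F [ 0.1 -0.8 -1.7] w 0.02 gf 59.4 t 8.1
```

```bash
python3 -m crank '{"translation":[[0,1.5,5],[0,0,5],[0,0,4],[0,0,0],[0,0,0]],"roll":[0,0,0,0,0],"fingers":[0,0,0,0,0]}'
python3 - <<'E'
from lib import *
togo(W((0,78,0))+[0,0,.022],5.3)
E
```

```text
clock: 8.6
position: [0.6239, 0.0639, 0.2325]
ee_rot: [0.0, 0.674, 0.739, 0.0]
contact_force: [0.9, 0.1, -1.4]
width: 0.0195
gripper_force: 59.4
TCP [0.6239 0.0639 0.2325] phi 5.3 shift [ 0.8  0.8 12.5] ('roll', np.float64(-0.0)) F [ 0.9  0.1 -1.4] w 0.0195 gf 59.4 t 8.6
```

```bash
python3 -m crank '{"translation":[[0,0.5,4],[0,0,4],[0,0,0],[0,0,0]],"roll":[0,0,0,0],"fingers":[0,0,0,0]}'
python3 -m crank '{"translation":[[0,0,0],[0,0,0],[0,0,-10],[0,0,-30],[0,0,-40],[0,0,0],[0,0,0],[0,0,0]],"roll":[0,0,0,0,0,0,0,0],"fingers":[0.8,0.8,0.8,0.9,1,1,1,1]}'
python3 - <<'E'
from lib import *
togo(W((0,78,0))+[0,0,.022],5.3)
im=get_image("scene");t=get_image("top")
a=np.hstack([im[130:260,170:340],t[130:260,190:340]]);cv2.imwrite("pics/h1.png",cv2.resize(a,None,fx=2.5,fy=2.5,interpolation=2))
for n,i in(("scene",im),("top",t)): print(n,blobs(masks(i)["blue"][:260,170:340]))
print([proj(n,W((0,-122,20))).round(1) for n in("scene","top")])
E
```

```text
clock: 9.0
position: [0.6246, 0.0645, 0.2241]
ee_rot: [-0.0, 0.673, 0.739, -0.0]
contact_force: [0.5, -0.3, -0.8]
width: 0.0197
gripper_force: 59.4
clock: 9.8
position: [0.6242, 0.0645, 0.3038]
ee_rot: [-0.0, 0.673, 0.739, -0.0]
contact_force: [-0.5, 0.0, -0.1]
width: 0.0853
gripper_force: 0.0
TCP [0.6242 0.0645 0.3038] phi 5.3 shift [ 0.3  0.6 83.9] ('roll', np.float64(0.001)) F [-0.5  0.  -0.1] w 0.0853 gf 0.0 t 9.8
scene [([151.8, 166.4], [146, 158, 13, 18, 61]), ([46.0, 221.4], [34, 214, 19, 13, 75])]
top [([163.5, 101.7], [159, 87, 11, 26, 176]), ([124.0, 169.8], [119, 163, 14, 13, 37])]
[array([212.3, 221.9]), array([297.7, 168. ])]
```

View pics/h1.png

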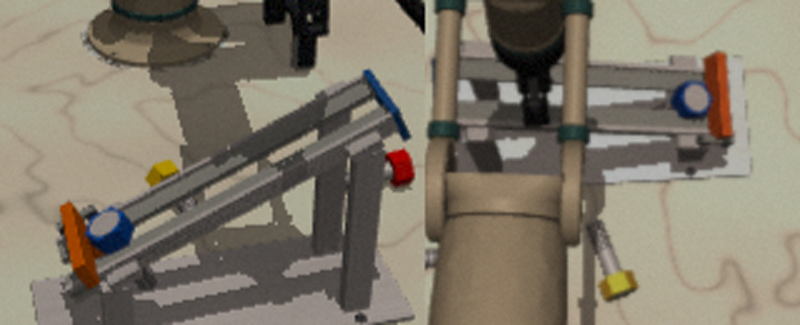

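Blue hangs head up against the bar, at scene (216,221). Now for red.

```bash
python3 -m crank '{"translation":[[29,-27,0],[29,-27,0],[29,-27,0],[30,-27,0],[30,-27,0],[29,-27,0],[0,0,0],[0,0,0]],"roll":[0,0,0,0,0,0.037,0,0],"fingers":[1,1,1,1,1,1,1,1]}'
python3 - <<'E'
from lib import *
togo([.446,.2246,.005],3.2)
t=get_image("top");print(blobs(masks(t)["red"][200:260]))
E
```

```text
clock: 10.7
position: [0.4463, 0.225, 0.3038]
ee_rot: [0.0, 0.686, 0.727, -0.0]
contact_force: [1.1, -0.5, -0.3]
width: 0.0855
gripper_force: 0.0
TCP [0.4463 0.225  0.3038] phi 3.3 shift [-2.000e-01 -2.000e-01  2.988e+02] ('roll', np.float64(0.002)) F [ 1.1 -0.5 -0.3] w 0.0855 gf 0.0 t 10.7
[([29.2, 6.4], [0, 0, 60, 14, 746])]
```

```bash
python3 -m crank '{"translation":[[0,0,48],[0,0,48],[0,0,48],[0,0,48],[0,0,48],[0,0,38],[0,0,16],[0,0,4]],"roll":[0,0,0,0,0,0,0,0],"fingers":[1,1,1,1,1,1,1,1]}' 60
python3 -m crank '{"translation":[[0,0,0],[0,0,0],[0,0,0],[0,0,0],[0,0,0],[0,0,0],[0,0,0]],"roll":[0,0,0,0,0,0,0],"fingers":[1,0,0,0,0,0,0]}' 60
python3 - <<'E'
from lib import *
togo(W((0,80,0)),5.3)
E
```

```text
clock: 11.55
position: [0.4462, 0.2231, 0.0034]
ee_rot: [-0.001, 0.688, 0.726, -0.003]
contact_force: [0.3, 0.3, 0.4]
width: 0.0853
gripper_force: 0.0
clock: 12.25
position: [0.4473, 0.2249, 0.0072]
ee_rot: [0.0, 0.687, 0.727, 0.001]
contact_force: [-1.1, -0.6, 5.5]
width: 0.0198
gripper_force: 58.3
TCP [0.4473 0.2249 0.0072] phi 3.2 shift [-167.9  168.3 -191.5] ('roll', np.float64(-0.036)) F [-1.1 -0.6  5.5] w 0.0198 gf 58.3 t 12.25
```

```bash
python3 -m crank '{"translation":[[0,0,-20],[0,0,-42],[0,0,-42],[0,0,-42],[0,0,-42],[0,0,-42],[0,0,-42],[0,0,-25]],"roll":[0,0,0,0,0,0,0,-0.036],"fingers":[0,0,0,0,0,0,0,0]}'
python3 -m crank '{"translation":[[0,0,0],[-33,33,0],[-33,33,0],[-33,33,0],[-33,33,0],[-28,28,0],[-7,8,0],[0,0,0]],"roll":[0,0,0,0,0,0,0,0],"fingers":[0,0,0,0,0,0,0,0]}'
python3 - <<'E'
from lib import *
togo(W((0,82,0))+[0,0,.045],5.3)
E
```

```text
clock: 13.05
position: [0.4475, 0.2249, 0.3067]
ee_rot: [0.001, 0.673, 0.739, 0.002]
contact_force: [0.8, 0.9, -2.7]
width: 0.0196
gripper_force: 59.0
clock: 13.85
position: [0.6299, 0.0726, 0.3002]
ee_rot: [-0.002, 0.675, 0.738, -0.002]
contact_force: [-0.3, -0.0, -1.8]
width: 0.02
gripper_force: 59.2
TCP [0.6299 0.0726 0.3002] phi 5.1 shift [-3.7 -5.6 55.6] ('roll', np.float64(-0.003)) F [-0.3 -0.  -1.8] w 0.02 gf 59.2 t 13.85
```

```bash
python3 -m crank '{"translation":[[-3,-4,20],[0,0,20],[0,0,14],[0,0,0],[0,0,0],[0,0,0]],"roll":[0,0,0,0,0,0],"fingers":[0,0,0,0,0,0]}'
python3 - <<'E'
from lib import *
togo(W((0,82,0))+[0,0,.034],5.3)
im=get_image("scene");cv2.imwrite("pics/r1.png",cv2.resize(im[100:260,180:340],None,fx=2.5,fy=2.5,interpolation=2))
togo(W((0,82,0))+[0,0,.034],5.3)
E
```

```text
clock: 14.45
position: [0.6259, 0.0712, 0.2504]
ee_rot: [0.0, 0.674, 0.739, 0.001]
contact_force: [0.1, -0.1, -2.1]
width: 0.02
gripper_force: 59.2
TCP [0.6259 0.0712 0.2504] phi 5.3 shift [-2.6 -1.8 16.7] ('roll', np.float64(0.0)) F [ 0.1 -0.1 -2.1] w 0.02 gf 59.2 t 14.45
TCP [0.6261 0.0711 0.2505] phi 5.3 shift [-2.4 -2.  16.9] ('roll', np.float64(0.0)) F [ 0.1  0.7 -1.1] w 0.0197 gf 59.2 t 14.5
```

View pics/r1.png

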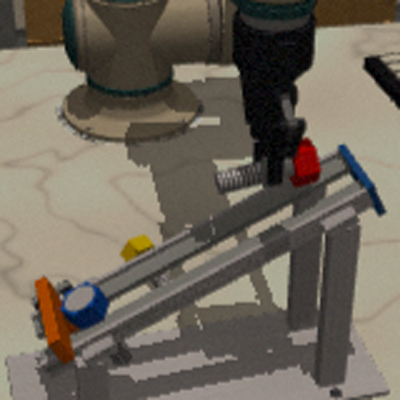

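The red bolt is held over the slot with its head uphill, at about scene (302,165). Blue is still at the stop. I lower and release.

```bash
python3 -m crank '{"translation":[[-2,-2,6],[0,0,6],[0,0,4],[0,0,0],[0,0,0]],"roll":[0,0,0,0,0],"fingers":[0,0,0,0,0]}'
python3 -m crank '{"translation":[[0,0,0],[0,0,0],[0,0,0],[0,0,-10],[0,0,-30],[0,0,-40],[0,0,0],[0,0,0]],"roll":[0,0,0,0,0,0,0,0],"fingers":[1,1,1,1,1,1,1,1]}'
python3 - <<'E'
from lib import *
togo(W((0,82,0))+[0,0,.034],5.3)
im=get_image("scene");t=get_image("top")
a=np.hstack([im[130:260,170:340],t[130:260,190:340]]);cv2.imwrite("pics/h2.png",cv2.resize(a,None,fx=2.5,fy=2.5,interpolation=2))
for n,i in(("scene",im),("top",t)):
    for k in("blue","red"): print(n,k,blobs(masks(i)[k][:260,170:340]))
print([[proj(n,W((0,y,20))).round(1).tolist() for n in("scene","top")] for y in(-122,-80)])
E
```

```text
clock: 15.0
position: [0.6241, 0.0682, 0.233]
ee_rot: [-0.0, 0.674, 0.739, -0.0]
contact_force: [-0.2, 0.3, -2.0]
width: 0.0198
gripper_force: 59.2
clock: 15.8
position: [0.6247, 0.0684, 0.3154]
ee_rot: [0.001, 0.674, 0.739, 0.001]
contact_force: [-0.6, 0.4, -0.3]
width: 0.0854
gripper_force: 0.0
TCP [0.6247 0.0684 0.3154] phi 5.3 shift [ 0.1 -0.7 81.7] ('roll', np.float64(-0.0)) F [-0.6  0.4 -0.3] w 0.0854 gf 0.0 t 15.8
scene blue [([151.7, 166.4], [146, 158, 13, 18, 60]), ([47.0, 223.6], [36, 214, 18, 17, 84])]
scene red [([58.3, 216.1], [48, 206, 19, 18, 153])]
top blue [([163.5, 101.8], [159, 87, 11, 26, 174])]
top red [([113.4, 169.6], [108, 161, 15, 16, 92])]
[[[212.3, 221.9], [297.7, 168.0]], [[226.7, 214.0], [285.6, 167.5]]]
```

View pics/h2.png

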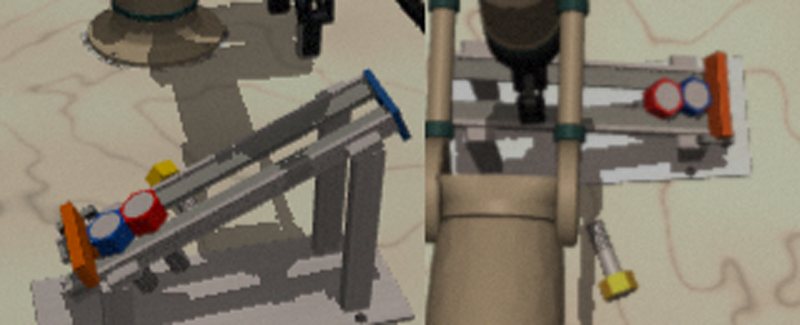

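Both bolts hang head up, red against blue, and the bar is shut. I let them settle briefly, recheck that they are still, and hand in.

```bash
python3 -m crank '{"translation":[[0,0,0],[0,0,0],[0,0,0],[0,0,0]],"roll":[0,0,0,0],"fingers":[1,1,1,1]}'
python3 - <<'E'
from lib import *
im=get_image("scene")
for k in("blue","red"): print(k,blobs(masks(im)[k][:260,170:340]))
print(manip.sign_off())
E
```

```text
clock: 16.3
position: [0.624, 0.0683, 0.3128]
ee_rot: [-0.0, 0.674, 0.739, -0.0]
contact_force: [0.8, -0.6, 0.7]
width: 0.0856
gripper_force: 0.0
blue [([151.8, 166.5], [146, 158, 13, 18, 61]), ([47.0, 223.6], [36, 214, 18, 17, 82])]
red [([58.3, 216.3], [48, 206, 19, 18, 154])]
the job is handed in; nothing more can be done
None
```

The job is handed in at about 16 s: in the last pictures the stop bar is shut, and both bolts hang head up and still, blue at the stop and red against blue; the hand-in returned no verdict.

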